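# Take the wedge from under the wax pan and turn its handle in

## Task

The small wax pan on the warmer's front plate is propped up on a wooden wedge. Work the wedge out backward, away from the pan, until the pan sits level on its plate, and lay the wedge flat on the counter. Then, keeping the pan down on its plate, swing its handle round to point straight to the back of the warmer, midway between the two rear pans; do not disturb the rear pans, the bottle or the tape roll standing on the warmer.

Things in the scene. Friction and masses are not known exactly. Their poses are not given: they have to be found in the camera images.
- warmer: Flat grey three-plate wax warmer, 300 (x) x 336 (y) x 30 mm high, fixed. Origin: centre of its underside, on the counter; +x to its back, -x (three small knobs) to the robot; flat top at z = 30 mm. 116 mm plates flush with the top: front at x -83, y 0; rear at x 82, y +112 and -112 mm. Round each stand four steel stop pins 12 mm high that hold a pan in place but let it turn.
- front_plate (a point): Centre of the front plate, on the warmer's top (30 mm over the counter); axes as the warmer's. Its pins stand 49 mm from it at 15, 105, 195 and 285 degrees from +x, are 6 mm thick and leave the small pan 3 to 5 mm play.
- milk_pan: Small steel pan on the front plate, 0.5 to 0.8 kg, 87 mm across, 55 mm high, base 84 mm across, with one straight black handle. Origin: centre of its underside; +x along the handle, z up. At the start the wedge tilts it by some 0.09 rad and the handle points to the front or front left. Once level it turns between the pins under a few newtons' sideways push on the handle and stays where left.
- milk_pan_tip (a point): Outer end of the small pan's handle, on its centre line, 130 mm from the pan's axis and 48 mm above its underside. The black grip is straight and level, 14 mm wide, 12 mm thick, and runs from 56 to 130 mm from the axis.
- saucepan: Taller steel pan with a black handle on one of the rear plates (either one), 96 mm across, 78 mm high, loose. Origin: centre of its underside; +x along its handle, which points to the back and ends 150 mm from its axis. Not to be disturbed.
- skillet: Low flared steel pan with a black handle on the other rear plate, 108 mm across the rim, 38 mm high, loose. Origin: centre of its underside; +x along its handle, which points to the back and ends 155 mm from its axis. Not to be disturbed.
- wedge: Pale wooden wedge 76 mm long, 22 mm wide, under 0.1 kg, loose. Origin: under the middle of its thin edge (2 mm); +x from there to the thick end, z up. It rises to 14 mm at x = 50; from 50 to 76 mm it is a 16 mm high grip block. At the start flat on the warmer, its first 22 mm under the pan, the block out to the pan's front right; it pulls out along its own +x (2 to 8 N).
- wedge_grip (a point): Middle of the wedge's grip block, 8 mm above the wedge's underside; axes as the wedge's.
- shampoo: Upright bottle, 38 x 62 x 171 mm, standing on the warmer beside the small pan, to the left or to the right, where it bars the handle's way round on that side. Origin: centre of its underside, z up. Not to be disturbed.
- tape_roll: Flat roll of black tape, 62 mm across and 19 mm high, lying on the warmer on the other side; the handle passes well above it. Origin: centre of its underside. Not to be disturbed.
Things that resemble listed ones, but are neither listed nor needed, are in the scene too. Several things have the shape of the wedge; the one meant has the colours described above.

How it is judged:
By the outcome, as a careful person would: the job done as asked, in the order asked, and still so for the second after the job is handed in, with the robot touching nothing.
It also fails if it takes over 64 s, if anything falls off the work surface, if the arm or the gripper's body presses on something with over 40 N, if the wrist force passes 120 N, or if a joint passes its speed limit or range.

## Robot

A 6-joint arm with a two-finger parallel gripper is mounted at the origin on a cart in front of the work surface, level with it; the furniture and walls round the work are solid. World frame = base frame: x ahead of the robot, y to its left, z up, the work surface at z = 0. Lengths are in mm, angles in rad, forces in N, time in s.
With the tool pointing down it reaches from about 350 to 875 mm from the base axis. Payload 4.2 kg.
Tool frame: the origin (TCP) lies midway between the tips of the shut fingers; the grasp point (between the pads) lies 19 mm behind it (arm.grasp_offset is the distance from the TCP to the grasp point, in mm); z points along the fingers, y is the line along which they close (so a half turn about z gives the same grasp; the last joint's range is limited). The gripper opens to 85 mm and grips with 20 to 120 N. Pads are 22 mm wide; open, the fingers measure 114 mm over their backs; the gripper's body (76 mm by 85 mm) begins 54 mm behind the grasp point. The pads swing forward as they close: fully open they stand 13 mm farther back than shut.
Start: joints at [1.566, 0.385, 0.008, 0, -1.194, -0.259], TCP at [162.937, 603.366, 231.312] pointing down, gripper open.
Joint ranges: [-3.14, 3.14], [-1.21, 2.06], [-1.07, 1.41], [-3.16, 2.05], [-2.99, -0.16], [-3.1, 3.1]. Speed limits (rad/s): [2.79, 2.79, 3.14, 3.14, 3.14, 3.14].

## Interface

Orientations are given as a unit quaternion [x, y, z, w].
In Python, from bench import arm gives the robot as it stands. The module is installed in compiled form; this text tells all that it offers.
- The arm moves only by the tool servo_tool, never from a script. Its argument "increments" is a list of rows, each a list of 7 numbers: the opening, from 0 (shut) to 1 (fully open), then the shift along the tool's x, y, z in m, then the turn, a rotation vector about the tool's x, y, z in degrees. In form: [[grip, x, y, z, ax, ay, az], ...]. A call has 1 to 12 rows; each row is the pose to reach, as a shift and turn from the pose commanded when the call began, along the tool's axes at that moment; what a row does not reach only later rows make up. A row lasts 1/8 s, in which the tool goes at most 62.5 mm and 10.7 degrees, less where a joint would pass 70% of its speed; a pose out of reach is approached as far as the arm can. A call with a gripper value outside its range is refused whole. The fingers move at their own pace and stop on an object; the grip force is fixed at half the most. Time passes only in rows, so rows that repeat a pose let the fingers close. It gives the time, the measured TCP pose, the force, the opening and the grip force at its end, in the units of the state.
- arm.read_state(): the state, without advancing time (a new reading comes with each control period).
- arm.get_image(name): name is "side" or "top" or "wrist"; returns a dict with "color" (400x640x3 uint8, red, green, blue), "fx", "fy", "cx", "cy" (pixels), "k1" (the pictures are not rectified: a ray, as slopes to the right and down, at radius r is drawn at 1 + k1 r^2 times it, then the intrinsics apply), "rvec" (rotation vector, rad) and "tvec" (3), from world to camera coordinates, as OpenCV has them; the wrist camera has in their place "hand_eye" (4x4, takes a point from camera to tool coordinates, whose origin is the TCP and whose axes are the flange's). Camera axes: x right, y down, z forward; pixel columns grow to the right and rows downward; lengths in mm; the calibration is good to about 2 mm. A picture is of the moment at which its call begins: read the wrist's pose just before it. There is no depth.
- arm.job_done(): hands the job in; it is judged then, once.
Trained networks look in the newest picture that a camera, given by its name, has taken for a name from the list of things; names that differ only in an ending like _2 or _b are one class to them, and where a whole thing is asked for, a point or a joint stands for the part that bears it (a point fixed in the world has none). Each returns a list of dicts, best first, with "p" (0 to 1); they miss things now and then, are a little off and sometimes report something else, mostly with a low value. They report only what shows in the picture. A call takes as long as a camera call. They do not tell look-alikes from the thing itself.
- arm.look_for(camera, thing): "box" ([centre column, centre row, width, height] in pixels, round what is visible of it).
- arm.spot_point(camera, thing): "centre" ([column, row] in pixels: a listed point, or the origin of a listed thing).
The state is a dict: "clock": time; "joints": joint angles; "joint_vel": joint speeds; "joint_efforts": joint torques, N m; "position": TCP position; "ee_rot": TCP orientation; "contact_force": force on the tool from outside, world axes, zero at the start; "wrist_torque": the same for the moment, N m; "gripper_width": finger opening in mm; "grasp_force": force on a finger pad.
Only numpy, scipy, OpenCV 4.12 (cv2) and the standard library are available. Lean on these libraries where they do the work, as an engineer would, in place of code of your own. Each camera call takes 0.05 s, during which the arm holds its last target. There are 200 camera calls.

## Working session

There is one attempt and no reset: what is moved stays moved. The work goes in short steps, Python scripts to look and compute and a tool call to move; the robot and the scene stay as the last step left them, time stands still between calls to the robot, and variables do not carry over. Pictures are saved under pics/ and viewed, at most 10 in all, crops included, and the job is handed in when it is done.

Besides the shell and the picture viewer there is one more tool, called after ">>>" as name(argument=value, ...) on one line, values as JSON. servo_tool: Moves the arm, as the interface text tells. Its arguments: {"type":"object","properties":{"increments":{"type":"array","items":{"type":"array","items":{"type":"number"}}}},"required":["increments"]}

```bash
mkdir -p pics; cat > h.py <<'E'
import numpy as np, cv2
from scipy.spatial.transform import Rotation as R
from bench import arm
def ray(im,px,st=None):
    u,v=px; x=(u-im['cx'])/im['fx']; y=(v-im['cy'])/im['fy']; k=im['k1']
    a,b=x,y
    for _ in range(30):
        s=1+k*(a*a+b*b); a,b=x/s,y/s
    d=np.array([a,b,1.])
    if 'rvec' in im:
        M=cv2.Rodrigues(np.array(im['rvec'],float))[0]; t=np.array(im['tvec'],float).ravel()
        return -M.T@t, M.T@d
    H=np.array(im['hand_eye']); M=R.from_quat(st['ee_rot']).as_matrix(); p=np.array(st['position'])
    return M@H[:3,3]+p, M@H[:3,:3]@d
def onz(im,px,z,st=None):
    o,d=ray(im,px,st); return o+d*(z-o[2])/d[2]
def proj(im,P,st=None):
    P=np.atleast_2d(np.array(P,float))
    if 'rvec' in im:
        M=cv2.Rodrigues(np.array(im['rvec'],float))[0]; c=P@M.T+np.array(im['tvec'],float).ravel()
    else:
        H=np.array(im['hand_eye']); M=R.from_quat(st['ee_rot']).as_matrix(); 
        c=((P-np.array(st['position']))@M-H[:3,3])@H[:3,:3]
    s=c[:,:2]/c[:,2:]; s=s*(1+im['k1']*(s**2).sum(1,keepdims=True))
    return s*[im['fx'],im['fy']]+[im['cx'],im['cy']]
def tri(ia,pa,ib,pb):
    o1,d1=ray(ia,pa);o2,d2=ray(ib,pb)
    A=np.stack([d1,-d2],1);t=np.linalg.lstsq(A,o2-o1,rcond=None)[0]
    p,q=o1+t[0]*d1,o2+t[1]*d2
    return (p+q)/2,np.linalg.norm(p-q)
def save(im,n,crop=None,s=1):
    c=im['color'][...,::-1]
    if crop: c=c[crop[1]:crop[3],crop[0]:crop[2]]
    cv2.imwrite('pics/'+n,cv2.resize(c,None,fx=s,fy=s,interpolation=cv2.INTER_CUBIC))
E
python3 - <<'E'
from h import *
t=arm.get_image('top');s=arm.get_image('side')
import os
print(arm.read_state())
save(t,'top0.png',s=1.25);save(s,'side0.png',s=1.25)
for c in('top','side'):
  for n in('warmer','milk_pan','saucepan','skillet','wedge','shampoo','tape_roll'):
    print(c,n,[(np.round(b['box']).astype(int).tolist(),round(b['p'],2)) for b in arm.look_for(c,n)[:4]])
  for n in('warmer','front_plate','milk_pan','milk_pan_tip','wedge','wedge_grip','shampoo','tape_roll','saucepan','skillet'):
    print(c,n,[(np.round(b['centre'],1).tolist(),round(b['p'],2)) for b in arm.spot_point(c,n)[:4]])
E
```

```text
{'clock': 0.1, 'joints': array([ 1.56560159e+00,  3.85492737e-01,  6.74322045e-03, -4.42504203e-04,
       -1.19399519e+00, -2.58578709e-01]), 'joint_vel': array([ 0.00073744, -0.00146771,  0.00325798,  0.00259716, -0.00083051,
        0.00108875]), 'joint_efforts': array([-3.66704662e-04, -3.93317878e+01,  1.88932657e+01,  4.19795886e+00,
       -2.56516621e-03,  3.65290731e-06]), 'position': array([162.81144569, 602.87358789, 230.31442065]), 'ee_rot': array([ 9.91304319e-01, -1.31585549e-01, -8.09103928e-05,  9.92369067e-04]), 'contact_force': array([-0.54150157,  0.18220482,  1.21577079]), 'wrist_torque': array([ 0.0372164 ,  0.0071456 , -0.02431648]), 'grasp_force': 0.0, 'gripper_width': 85.28391528672412}
top warmer [([289, 195, 155, 142], 0.81)]
top milk_pan [([283, 242, 42, 78], 0.84)]
top saucepan [([342, 139, 43, 87], 0.89)]
top skillet [([242, 131, 50, 82], 0.71), ([289, 195, 154, 141], 0.67)]
top wedge [([309, 243, 24, 17], 0.55), ([397, 155, 32, 19], 0.54)]
top shampoo []
top tape_roll [([235, 198, 26, 29], 0.89)]
top warmer [([290.4, 195.6], 0.96), ([315.1, 248.0], 0.3)]
[... 455 characters left out ...]
, 199, 72, 38], 0.72)]
side saucepan [([397, 207, 76, 48], 0.75)]
side skillet [([355, 172, 73, 21], 0.78)]
side wedge [([289, 225, 13, 14], 0.53), ([412, 251, 25, 14], 0.48)]
side shampoo [([333, 200, 23, 74], 0.82)]
side tape_roll [([298, 178, 25, 9], 0.58)]
side warmer [([323.8, 215.5], 0.85)]
side front_plate [([294.0, 210.5], 0.78)]
side milk_pan [([295.3, 203.7], 0.82)]
side milk_pan_tip [([240.7, 193.8], 0.82)]
side wedge [([432.1, 262.0], 0.72), ([291.7, 215.7], 0.54)]
side wedge_grip [([292.1, 229.6], 0.68), ([408.1, 251.7], 0.59)]
side shampoo [([331.4, 229.3], 0.79)]
side tape_roll [([298.6, 184.6], 0.44)]
side saucepan [([376.8, 220.3], 0.68)]
side skillet [([336.5, 178.7], 0.7)]
```

View pics/top0.png

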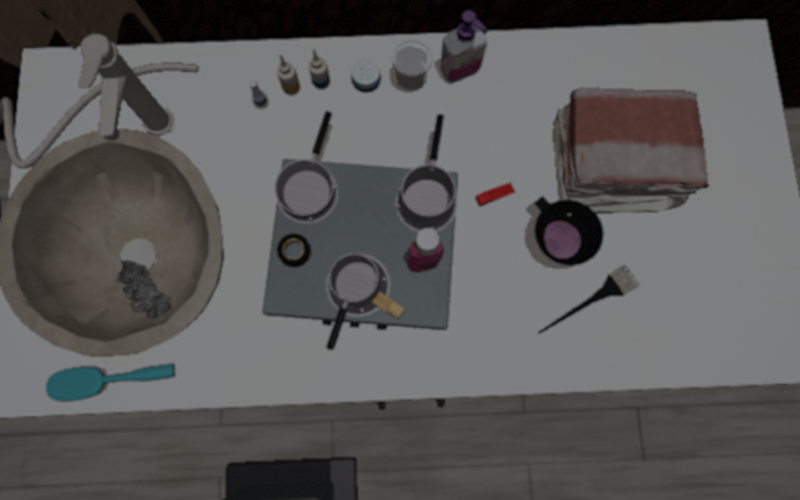

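View pics/side0.png

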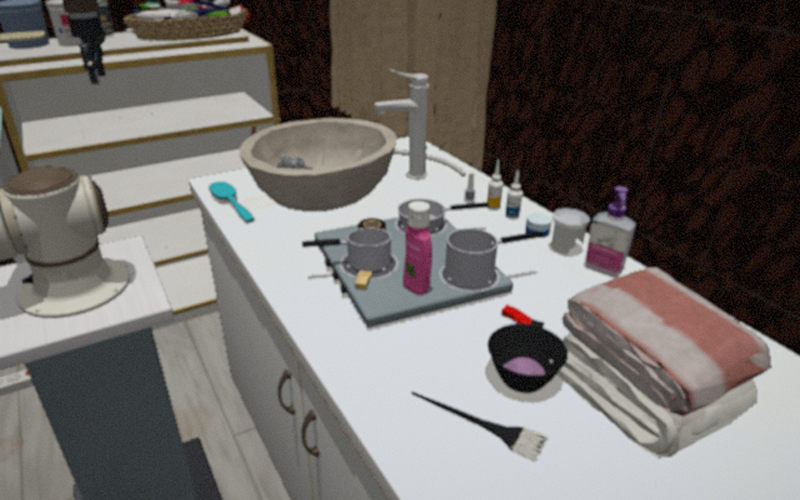

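```bash
python3 - <<'E'
from h import *
t=arm.get_image('top');s=arm.get_image('side')
P={'warmer':((290.4,195.6),(323.8,215.5)),'milk_pan':((288.8,229.9),(295.3,203.7)),'tip':((260.1,279.9),(240.7,193.8)),'wedge':((294.4,229.9),(291.7,215.7)),'grip':((315.1,247.4),(292.1,229.6)),'wedge2':((406.7,149.5),(432.1,262)),'grip2':((388,158),(408,251.7)),'shampoo':((341.7,213),(331.4,229.3)),'tape':((231.2,199.6),(298.6,184.6)),'sauce':((341.8,166.8),(376.8,220.3)),'skil':((243.7,155.1),(336.5,178.7))}
for k,(a,b) in P.items():
    p,e=tri(t,a,s,b);print(k,p.round(1),round(e,1),'z30',onz(t,a,30).round(1)[:2],onz(s,b,30).round(1)[:2])
print('cams',ray(t,(320,200))[0],ray(s,(320,200))[0])
E
```

```text
warmer [ 599.4 -254.5   -4.2] 4.3 z30 [ 592.6 -257. ] [ 569.2 -299.9]
milk_pan [ 511.3 -253.7   55.5] 7.1 z30 [ 512.7 -251.1] [ 534.3 -216.7]
tip [ 399.4 -190.9   83.5] 2.7 z30 [ 403.  -184.5] [ 432.4 -102.4]
wedge [ 507.  -261.7   28.9] 11.4 z30 [ 512.2 -263.7] [ 500.3 -262.6]
grip [ 473.7 -309.9   25.5] 5.6 z30 [ 470.3 -308.9] [ 473.5 -316.3]
wedge2 [ 706.1 -540.3   -2.8] 4.7 z30 [ 692.7 -532.8] [ 676.4 -570. ]
grip2 [ 681.1 -490.9    4. ] 2.3 z30 [ 673.7 -487.5] [ 654.9 -516.3]
shampoo [ 545.3 -372.4   40.1] 1.5 z30 [ 546.8 -372.7] [ 554.1 -360. ]
tape [ 592.6 -120.6   23.2] 4.3 z30 [ 588.9 -121. ] [ 589.1 -131.8]
sauce [ 662.2 -381.3   30.9] 12.2 z30 [ 656.8 -378.6] [ 670.  -380.9]
skil [ 697.1 -151.1   28.9] 3.6 z30 [ 695.  -150.5] [ 698.1 -152.8]
cams [ 297.6072166  -313.53993325 1177.24229247] [   69.59413103 -1118.72964909   642.56236499]
```

The top picture shows the pale wedge at raw pixel (309,243), lying front right of the small pan. The red look-alike is at (397,155) on the counter. The bottle is on the right at about (341,205) and the tape on the left at (235,198), so the handle has to swing round by the left. Candidates for the wedge: pale (309,243), which matches the description, and red (397,155), which does not. Next I'll move the wrist camera over for a close check.

```bash
cat >> h.py <<'E'
def rows(wps,start=None):
    """wps: (grip,x,y,z,psi_deg) world, tool down"""
    st=arm.read_state(); M=R.from_quat(st['ee_rot']); p=np.array(st['position']) if start is None else np.array(start,float)
    for g,x,y,z,psi in wps:
        d=M.inv().apply(np.array([x,y,z])-p)/1000
        c,s=np.cos(np.radians(psi)),np.sin(np.radians(psi))
        T=R.from_matrix(np.array([[c,s,0],[s,-c,0],[0,0,-1]]))
        print([g]+np.round(d,4).tolist()+np.round((M.inv()*T).as_rotvec(degrees=True),1).tolist())
def psi(st):
    return np.degrees(np.arctan2(*R.from_quat(st['ee_rot']).as_matrix()[[1,0],[0,0]]))
E
python3 - <<'E'
from h import *
W=np.array([[163,603,231,-15],[230,510,280,-15],[300,420,320,-30],[350,250,320,-50],[400,80,320,-75],[430,-80,320,-100],[440,-250,300,-125]],float)
out=[]
for a,b in zip(W,W[1:]):
    n=int(np.ceil(max(np.linalg.norm((b-a)[:3])/60,abs(b[3]-a[3])/10.5)))
    out+=[a+(b-a)*k/n for k in range(1,n+1)]
print(len(out)); rows([(1,*o) for o in out[:12]],(163,603.4,231.3))
E
```

```text
18
[1, 0.0297, 0.0245, -0.016, 0.0, -0.0, -0.1]
[1, 0.0594, 0.0486, -0.0324, 0.0, -0.0, -0.1]
[1, 0.089, 0.0727, -0.0487, 0.0, -0.0, -0.1]
[1, 0.1194, 0.0956, -0.062, 0.0, -0.0, 4.9]
[1, 0.1497, 0.1185, -0.0754, 0.0, -0.0, 9.9]
[1, 0.1801, 0.1413, -0.0887, 0.0, -0.0, 14.9]
[1, 0.211, 0.1917, -0.0887, 0.0, -0.0, 21.6]
[1, 0.2418, 0.2421, -0.0887, 0.0, -0.0, 28.2]
[1, 0.2727, 0.2924, -0.0887, 0.0, -0.0, 34.9]
[1, 0.3036, 0.3428, -0.0887, 0.0, -0.0, 43.2]
[1, 0.3344, 0.3931, -0.0887, 0.0, -0.0, 51.6]
[1, 0.3653, 0.4435, -0.0887, 0.0, -0.0, 59.9]
```

>>> servo_tool(increments=[[1,0.03,0.024,-0.016,0,0,0],[1,0.06,0.048,-0.032,0,0,0],[1,0.09,0.072,-0.049,0,0,0],[1,0.12,0.096,-0.062,0,0,5],[1,0.15,0.118,-0.075,0,0,10],[1,0.18,0.141,-0.089,0,0,15],[1,0.211,0.192,-0.089,0,0,22],[1,0.242,0.242,-0.089,0,0,28],[1,0.273,0.292,-0.089,0,0,35],[1,0.304,0.343,-0.089,0,0,43],[1,0.334,0.393,-0.089,0,0,52],[1,0.365,0.444,-0.089,0,0,60]])

```text
clock: 3.4
position: [399.6, 77.8, 320.9]
ee_rot: [0.792, -0.611, 0.0, -0.001]
contact_force: [1.1, 0.8, -0.3]
gripper_width: 85.5
grasp_force: 0.0
```

```bash
python3 - <<'E'
from h import *
st=arm.read_state();print(st['joints'].round(2),psi(st))
W=np.array([[400,80,320,-75],[430,-80,320,-100],[440,-250,300,-125]],float)
out=[]
for a,b in zip(W,W[1:]):
    n=int(np.ceil(max(np.linalg.norm((b-a)[:3])/60,abs(b[3]-a[3])/10.5)))
    out+=[a+(b-a)*k/n for k in range(1,n+1)]
print(len(out)); rows([(1,*o) for o in out[:12]])
E
```

```text
[ 0.6  -0.06 -0.31  0.   -1.32 -0.34] -75.33656993538644
6
[1, 0.0521, 0.0029, 0.0008, -0.1, 0.0, 8.0]
[1, 0.1062, 0.0067, 0.0008, -0.1, 0.0, 16.3]
[1, 0.1603, 0.0105, 0.0008, -0.1, 0.0, 24.7]
[1, 0.216, 0.0217, 0.0074, -0.1, 0.1, 33.0]
[1, 0.2717, 0.0328, 0.014, -0.1, 0.1, 41.3]
[1, 0.3273, 0.0439, 0.0206, -0.1, 0.1, 49.7]
```

>>> servo_tool(increments=[[1,0.052,0.003,0.001,0,0,8],[1,0.106,0.007,0.001,0,0,16],[1,0.16,0.01,0.001,0,0,25],[1,0.216,0.022,0.007,0,0,33],[1,0.272,0.033,0.014,0,0,41],[1,0.327,0.044,0.02,0,0,50],[1,0.327,0.044,0.02,0,0,50]])

```text
clock: 4.28
position: [440.3, -250.8, 299.0]
ee_rot: [-0.458, 0.889, 0.001, -0.001]
contact_force: [0.4, 0.7, -0.1]
gripper_width: 85.4
grasp_force: 0.0
```

```bash
python3 - <<'E'
from h import *
st=arm.read_state();w=arm.get_image('wrist');print(st['joints'].round(2),st['position'],psi(st)); print(np.array(w['hand_eye']).round(2))
save(w,'w1.png',s=1.25)
for n,z in (('warmer',0),('front_plate',30),('milk_pan',32),('milk_pan_tip',80),('wedge',30),('wedge_grip',38),('shampoo',30),('tape_roll',30)):
    for b in arm.spot_point('wrist',n)[:3]: print(n,np.round(b['centre'],1),round(b['p'],2),onz(w,b['centre'],z,st).round(1))
E
```

```text
[-0.2   0.14 -0.16  0.   -1.28 -0.42] [ 440.34988345 -250.75109951  299.0256722 ] -125.47744774479656
[[ 0.0000e+00 -9.6000e-01 -2.9000e-01  7.2180e+01]
 [ 1.0000e+00  0.0000e+00  0.0000e+00  1.0000e-01]
 [-0.0000e+00 -2.9000e-01  9.6000e-01 -1.4333e+02]
 [ 0.0000e+00  0.0000e+00  0.0000e+00  1.0000e+00]]
warmer [222.8 222.5] 0.71 [ 598.8 -254.5    0. ]
milk_pan [273.1 199.3] 0.91 [ 516.  -246.1   32. ]
milk_pan [288.5 295.8] 0.75 [ 580.3 -130.5   32. ]
milk_pan_tip [388.5 185.8] 0.97 [ 394.8 -195.    80. ]
wedge [ 2.9 87.5] 0.82 [ 684.8 -526.9   30. ]
wedge [268.1 133.7] 0.73 [ 473.4 -310.9   30. ]
wedge_grip [ 47.1 114.4] 0.76 [ 660.3 -472.9   38. ]
wedge_grip [270.5 136.8] 0.75 [ 471.9 -306.6   38. ]
tape_roll [289.6 297.5] 0.92 [ 581.5 -126.8   30. ]
```

View pics/w1.png

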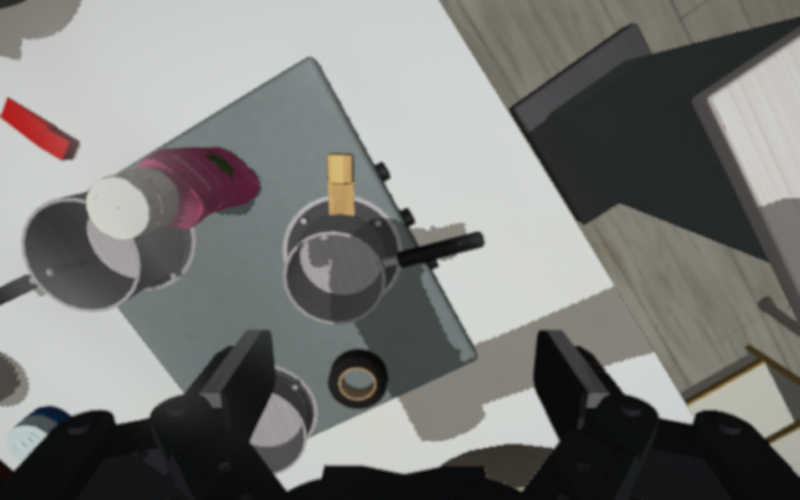

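The wrist view shows the pale wedge alone in front of the pan: its block is at raw (273,134) and its ramp runs in at (273,165). The red one is far off at (30,100). I'll measure the wedge axis, the warmer corners and the bottle base, and take a close crop.

```bash
python3 - <<'E'
from h import *
st=arm.read_state();w=arm.get_image('wrist')
save(w,'w1c.png',(180,90,420,290),3)
c=w['color'].astype(int)
m=((c[...,0]-c[...,2]>45)&(c[...,0]>150)).astype(np.uint8); m[:, :220]=0;m[:,330:]=0;m[190:]=0
n,l,s,_=cv2.connectedComponentsWithStats(m);k=1+np.argmax(s[1:,4]);print(s[k])
ys,xs=np.where(l==k)
r=cv2.minAreaRect(np.stack([xs,ys],1).astype(np.float32));bp=cv2.boxPoints(r);print(bp.round(1))
print('top edge row pts z46',[onz(w,p,46,st).round(1) for p in bp])
# ground: per-row midline
for y in range(ys.min()+2,ys.max()-1,5):
    q=xs[ys==y];print(y,q.min(),q.max(),onz(w,((q.min()+q.max())/2,y),40,st).round(1))
fr=onz(w,(312/1.25,57/1.25),30,st);fl=onz(w,(476/1.25,357/1.25),30,st);d=fl-fr
print('corners',fr,fl,np.linalg.norm(d),np.degrees(np.arctan2(-d[0],d[1])))
print('bottle base near corner', onz(w,(260/1.25,185/1.25),30,st), onz(w,(225/1.25,214/1.25),30,st))
E
```

```text
[262 119  21  49 926]
[[262. 119.]
 [282. 119.]
 [282. 167.]
 [262. 167.]]
top edge row pts z46 [array([ 468.9, -323.3,   46. ]), array([ 451. , -310.8,   46. ]), array([ 482.9, -268.2,   46. ]), array([ 501.5, -281.2,   46. ])]
121 262 280 [ 463.1 -316.1   40. ]
126 262 280 [ 466.4 -311.8   40. ]
131 262 280 [ 469.7 -307.4   40. ]
136 262 280 [ 473.1 -303.    40. ]
141 262 280 [ 476.5 -298.6   40. ]
146 262 281 [ 479.4 -293.8   40. ]
151 262 282 [ 482.4 -288.9   40. ]
156 262 281 [ 486.3 -284.7   40. ]
161 263 281 [ 489.4 -279.8   40. ]
corners [ 435.25100036 -393.1161362    30.        ] [474.95584569 -66.73226927  30.        ] 328.7900596616239 -6.935994043914974
bottle base near corner [ 543.37091996 -334.17771621   30.        ] [ 588.57947719 -332.33887989   30.        ]
```

View pics/w1c.png

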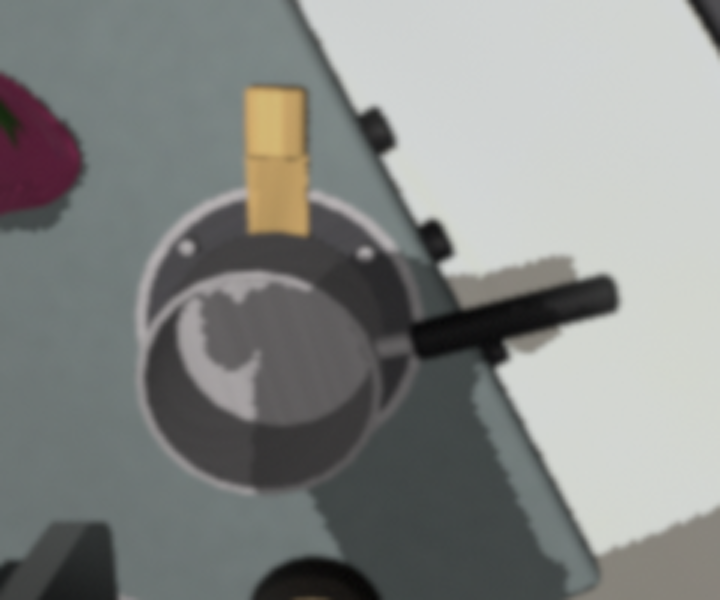

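```bash
python3 - <<'E'
from h import *
rows([(.6,460,-290,240,-126),(.6,466,-302,180,-126),(.6,468.5,-307.5,125,-126),(.6,468.5,-307.5,80,-126),(.6,468.5,-307.5,50,-126),(.6,468.5,-307.5,35,-126)])
E
```

```text
[0.6, 0.0244, -0.04, 0.0607, -0.0, 0.0, 1.0]
[0.6, 0.0308, -0.0518, 0.1207, -0.0, 0.0, 1.0]
[0.6, 0.0339, -0.0569, 0.1757, -0.0, 0.0, 1.0]
[0.6, 0.0339, -0.0569, 0.2207, -0.0, 0.0, 1.0]
[0.6, 0.0339, -0.0569, 0.2507, -0.0, 0.0, 1.0]
[0.6, 0.0339, -0.0569, 0.2657, -0.0, 0.0, 1.0]
```

>>> servo_tool(increments=[[0.6,0.018,-0.03,0.04,0,0,0.5],[0.6,0.028,-0.046,0.09,0,0,0.5],[0.6,0.032,-0.054,0.13,0,0,0.5],[0.6,0.034,-0.057,0.166,0,0,0.5],[0.6,0.034,-0.057,0.166,0,0,0.5]])

```text
clock: 5.4
position: [466.4, -307.6, 131.6]
ee_rot: [-0.457, 0.889, 0.003, -0.002]
contact_force: [-0.1, 0.3, 0.9]
gripper_width: 51.4
grasp_force: 0.0
```

```bash
python3 - <<'E'
from h import *
st=arm.read_state();w=arm.get_image('wrist')
print(st['position'],psi(st),st['gripper_width'])
save(w,'w2.png',s=1.25)
c=w['color'].astype(int)
m=((c[...,0]-c[...,2]>45)&(c[...,0]>130)).astype(np.uint8)
n,l,s,_=cv2.connectedComponentsWithStats(m);k=1+np.argmax(s[1:,4]);print(s[k])
ys,xs=np.where(l==k)
for y in range(ys.min()+2,ys.max()-1,8):
    q=xs[ys==y];print(y,q.min(),q.max(),onz(w,((q.min()+q.max())/2,y),46,st).round(1))
for b in arm.spot_point('wrist','wedge_grip')[:2]: print(b,onz(w,b['centre'],38,st))
E
```

```text
[ 466.40833841 -307.57795278  131.62951317] -125.61694613117125 51.44120273957558
[304 191  32  14 301]
193 304 334 [ 462.3 -316.5   46. ]
201 322 334 [ 460.7 -308.5   46. ]
{'centre': [314.8, 205.5], 'p': 0.58} [ 471.25312938 -309.12903299   38.        ]
```

View pics/w2.png

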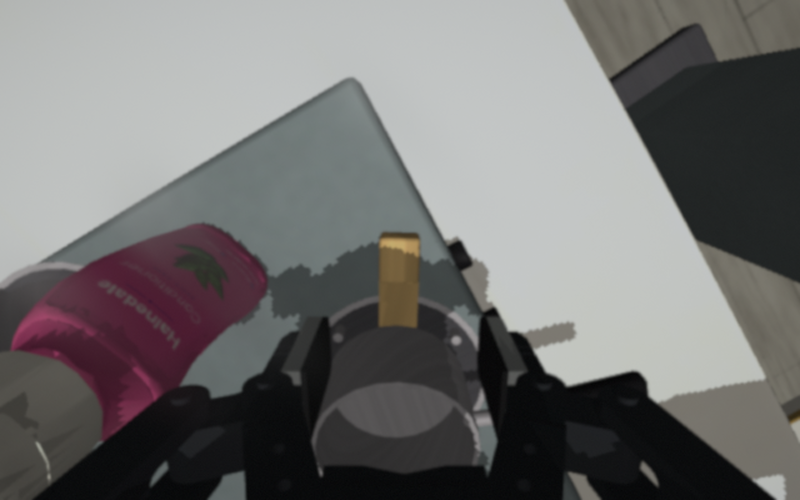

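The wrist view shows the wedge centred between the fingers at raw column 319.6, with its block from row 189 to about 226. The bottle's near corner is at (212,226).

```bash
python3 - <<'E'
from h import *
st=arm.read_state();w=arm.get_image('wrist')
for n,p,z in(('far',(319.6,189.5),46),('fold',(319.5,225),45),('under pan',(318.5,261),36),('bottle',(212,226),32),('corner',(282,64),30)): print(n,onz(w,p,z,st).round(1))
rows([(.6,467.5,-307.5,90,-126),(.6,467.5,-307.5,35,-126)])
E
```

```text
far [ 464.4 -318.7   46. ]
fold [ 479.5 -297.7   45. ]
under pan [ 498.9 -272.1   36. ]
bottle [ 547.7 -339.4   32. ]
corner [ 437.4 -398.7   30. ]
[0.6, 0.0002, 0.0023, 0.0462, -0.2, 0.0, 0.4]
[0.6, 0.0002, 0.0025, 0.1012, -0.2, 0.0, 0.4]
```

```bash
python3 - <<'E'
from h import *
rows([(.6,471,-308.2,90,-126.3),(.6,471,-308.2,35,-126.3)])
E
```

```text
[0.6, -0.0013, -0.0009, 0.0462, -0.2, 0.0, 0.7]
[0.6, -0.0013, -0.0008, 0.1012, -0.2, 0.0, 0.7]
```

>>> servo_tool(increments=[[0.6,-0.001,-0.001,0.04,0,0,0.7],[0.6,-0.001,-0.001,0.075,0,0,0.7],[0.6,-0.001,-0.001,0.097,0,0,0.7],[0.6,-0.001,-0.001,0.097,0,0,0.7]])

```text
clock: 6.05
position: [469.7, -308.0, 37.7]
ee_rot: [-0.452, 0.892, 0.0, -0.0]
contact_force: [-0.4, -0.2, -0.4]
gripper_width: 51.6
grasp_force: 0.0
```

Go down 3 mm and close.

>>> servo_tool(increments=[[0.6,0,0,0.003,0,0,0],[0,0,0,0.003,0,0,0],[0,0,0,0.003,0,0,0],[0,0,0,0.003,0,0,0],[0,0,0,0.003,0,0,0],[0,0,0,0.003,0,0,0]])

```text
clock: 6.8
position: [470.1, -308.4, 35.8]
ee_rot: [-0.452, 0.892, -0.001, 0.001]
contact_force: [0.3, 0.8, 6.4]
gripper_width: 20.5
grasp_force: 60.9
```

>>> servo_tool(increments=[[0,0.006,0,0.003,0,0,0],[0,0.012,0,0.003,0,0,0],[0,0.018,0,0.003,0,0,0],[0,0.024,0,0.003,0,0,0],[0,0.03,0,0.003,0,0,0],[0,0.036,0,0.003,0,0,0],[0,0.042,0,0.002,0,0,0],[0,0.048,0,0,0,0,0]])

```text
clock: 7.8
position: [442.7, -347.3, 35.8]
ee_rot: [-0.452, 0.892, -0.002, 0.001]
contact_force: [1.3, 0.3, 1.0]
gripper_width: 20.2
grasp_force: 60.3
```

```bash
python3 - <<'E'
from h import *
st=arm.read_state();print(st['contact_force'],st['grasp_force'],st['gripper_width'],st['joints'].round(2))
t=arm.get_image('top')
print([ (p,onz(t,p,0).round(0)) for p in ((432,265),(510,213),(314,320),(397,155),(455,187),(360,250))])
E
```

```text
[1.28809418 0.30066561 1.01352139] 60.31066473573446 20.184606708761056 [-0.38  0.5  -0.38  0.   -0.69 -0.26]
[((432, 265), array([ 423., -574.,    0.])), ((510, 213), array([ 537., -766.,    0.])), ((314, 320), array([ 312., -300.,    0.])), ((397, 155), array([ 690., -514.,    0.])), ((455, 187), array([ 605., -645.,    0.])), ((360, 250), array([ 465., -412.,    0.]))]
```

```bash
python3 - <<'E'
from h import *
rows([(0,450,-370,75,-126.3),(0,460,-420,80,-126.3),(0,470,-470,70,-126.3),(0,480,-515,40,-126.3),(0,480,-515,15,-126.3),(0,480,-515,6.5,-126.3)])
E
```

```text
[0, 0.0132, -0.0198, -0.0392, -0.2, 0.0, -0.0]
[0, 0.0476, -0.0575, -0.0441, -0.2, 0.0, -0.0]
[0, 0.0819, -0.0951, -0.034, -0.2, 0.0, -0.0]
[0, 0.1123, -0.1297, -0.0039, -0.2, 0.0, -0.0]
[0, 0.1123, -0.1297, 0.0211, -0.2, 0.0, -0.0]
[0, 0.1123, -0.1296, 0.0296, -0.2, 0.0, -0.0]
```

>>> servo_tool(increments=[[0,0.013,-0.02,-0.039,0,0,0],[0,0.048,-0.058,-0.044,0,0,0],[0,0.082,-0.095,-0.034,0,0,0],[0,0.112,-0.13,-0.004,0,0,0],[0,0.112,-0.13,0.018,0,0,0],[0,0.112,-0.13,0.024,0,0,0],[0,0.112,-0.13,0.028,0,0,0],[0,0.112,-0.13,0.028,0,0,0]])

```text
clock: 8.85
position: [479.9, -513.8, 7.2]
ee_rot: [-0.452, 0.892, -0.0, 0.0]
contact_force: [0.6, -0.4, 0.6]
gripper_width: 20.6
grasp_force: 60.2
```

>>> servo_tool(increments=[[0,0,0,0.0013,0,0,0],[0,0,0,0.0013,0,0,0],[0.5,0,0,0.0013,0,0,0],[0.5,0,0,0.0013,0,0,0],[0.5,0,0,0,0,0,0],[0.5,0,0,-0.03,0,0,0],[0.5,0,0,-0.08,0,0,0],[0.5,0,0,-0.14,0,0,0],[0.5,0,0,-0.2,0,0,0]])

```text
clock: 9.98
position: [479.2, -513.9, 208.2]
ee_rot: [-0.452, 0.892, 0.0, -0.0]
contact_force: [0.6, -1.1, -0.2]
gripper_width: 42.9
grasp_force: 0.0
```

```bash
python3 - <<'E'
from h import *
rows([(.4,465,-460,230,-126),(.4,440,-400,250,-110),(.4,420,-340,270,-95),(.4,410,-270,290,-70),(.4,400,-220,300,-29)])
E
```

```text
[0.4, -0.0351, 0.0434, -0.0218, 0.0, -0.0, -0.3]
[0.4, -0.0686, 0.0991, -0.0417, 0.0, -0.0, -16.3]
[0.4, -0.1051, 0.1507, -0.0617, 0.0, -0.0, -31.3]
[0.4, -0.1556, 0.2002, -0.0817, 0.0, -0.0, -56.3]
[0.4, -0.1899, 0.2379, -0.0917, 0.0, 0.0, -97.3]
```

>>> servo_tool(increments=[[0.4,-0.035,0.043,-0.022,0,0,-8],[0.4,-0.07,0.09,-0.04,0,0,-18],[0.4,-0.1,0.135,-0.055,0,0,-28],[0.4,-0.125,0.17,-0.07,0,0,-38],[0.4,-0.145,0.19,-0.08,0,0,-48],[0.4,-0.16,0.205,-0.085,0,0,-58],[0.4,-0.17,0.215,-0.09,0,0,-68],[0.4,-0.18,0.225,-0.092,0,0,-78],[0.4,-0.185,0.232,-0.092,0,0,-88],[0.4,-0.19,0.238,-0.092,0,0,-97],[0.4,-0.19,0.238,-0.092,0,0,-97],[0.4,-0.19,0.238,-0.092,0,0,-97]])

```text
clock: 11.48
position: [400.3, -220.2, 298.5]
ee_rot: [0.967, -0.254, 0.0, 0.0]
contact_force: [0.1, 0.1, 0.7]
gripper_width: 34.2
grasp_force: 0.0
```

```bash
cat > see.py <<'E'
from h import *
import sys
st=arm.read_state();w=arm.get_image('wrist');t=arm.get_image('top');s=arm.get_image('side')
print(st['position'],psi(st),st['joints'].round(2))
save(w,sys.argv[1]+'w.png',s=.7)
a=cv2.imread('pics/'+sys.argv[1]+'w.png');b=t['color'][110:310,200:440,::-1];c=s['color'][150:300,230:470,::-1]
b=cv2.resize(b,None,fx=1.45,fy=1.45);c=cv2.resize(c,None,fx=1.45,fy=1.45)
H=b.shape[0]+c.shape[0];o=np.zeros((max(H,280),448+348,3),np.uint8);o[:280,:448]=a[:280,:448];o[:b.shape[0],448:]=b;o[b.shape[0]:H,448:]=c
cv2.imwrite('pics/'+sys.argv[1]+'.png',o)
for n,z in (('warmer',0),('front_plate',30),('milk_pan',30),('milk_pan_tip',78),('tape_roll',30),('shampoo',30),('saucepan',30),('skillet',30)):
    for cam,im in (('wrist',w),('top',t)):
        for d in arm.spot_point(cam,n)[:2]: print(n,cam,np.round(d['centre'],1),round(d['p'],2),onz(im,d['centre'],z,st).round(1)[:2])
for n in('wedge','wedge_grip'):
    for cam,im in (('top',t),('side',s)):
        for d in arm.spot_point(cam,n)[:2]: print(n,cam,np.round(d['centre'],1),round(d['p'],2),onz(im,d['centre'],0,st).round(1)[:2])
a=arm.spot_point('top','milk_pan_tip');b=arm.spot_point('side','milk_pan_tip')
if a and b: print('tip tri',tri(t,a[0]['centre'],s,b[0]['centre']))
E
python3 see.py v3
```

```text
[ 400.25354839 -220.16985608  298.45202855] -29.443802932264923 [-0.15  0.05 -0.26  0.   -1.26  1.2 ]
warmer top [292.4 193. ] 0.55 [ 606.5 -260.4]
milk_pan wrist [286.5  53.5] 0.83 [ 521.6 -242. ]
milk_pan top [287.7 228.4] 0.88 [ 516.3 -248.7]
milk_pan_tip wrist [310.6 178.2] 0.68 [ 398.6 -202.7]
tape_roll wrist [165.9  57.4] 0.69 [ 583.2 -126.4]
tape_roll top [236.  201.6] 0.57 [ 583.7 -132. ]
shampoo top [342.9 210.6] 0.68 [ 552.3 -375.7]
saucepan top [343.1 165.4] 0.97 [ 660.  -381.8]
skillet top [243.8 154.1] 0.78 [ 697.5 -150.8]
wedge top [386.7 223.7] 0.58 [ 523.5 -477.5]
wedge top [412.  148.8] 0.58 [ 704.2 -551.4]
wedge side [339.7 271.6] 0.74 [ 508.8 -469.4]
wedge side [333.9 231.7] 0.57 [ 577.7 -334.7]
wedge_grip top [389.1 157.4] 0.75 [ 684.9 -494.8]
wedge_grip top [406.5 242.2] 0.6 [ 478.2 -520. ]
wedge_grip side [341.7 287.5] 0.69 [ 485.  -514.6]
wedge_grip side [408.8 250.1] 0.62 [ 689.1 -482.9]
```

View pics/v3.png

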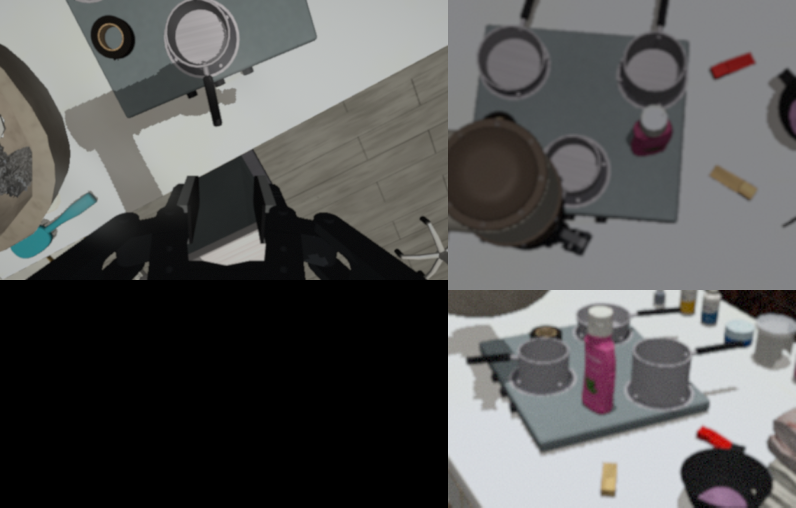

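Both the overview and the networks agree: the wedge lies flat on the counter at about (480,-517), the pan is level, and its handle runs from wrist raw (297,104) to (311,176). I'll compute the handle line and refine the warmer yaw.

```bash
python3 - <<'E'
from h import *
st=arm.read_state();w=arm.get_image('wrist')
a=onz(w,(297,104),84,st);b=onz(w,(311,176),84,st);print(a,b,np.degrees(np.arctan2(*(b-a)[[1,0]])))
# handle mask
c=w['color'].astype(int).sum(2);m=(c<130).astype(np.uint8);m[:95]=0;m[185:]=0;m[:,:285]=0;m[:,:][:,325:]=0
ys,xs=np.where(m); P=np.array([onz(w,(np.median(xs[ys==y]),y),84,st)[:2] for y in range(110,172,6) if (ys==y).any()]);print(P.round(1))
v=cv2.fitLine(P.astype(np.float32),cv2.DIST_HUBER,0,.01,.01).ravel();print(v,np.degrees(np.arctan2(v[1],v[0])))
# front edge of warmer: grey->white
g=cv2.cvtColor(w['color'],cv2.COLOR_RGB2HSV)[...,1]
t=arm.get_image('top')
# top image right edge & back edge of warmer via sharp gradient
G=cv2.GaussianBlur(cv2.cvtColor(t['color'],cv2.COLOR_RGB2GRAY),(0,0),1).astype(int)
def edge(pts,z=30):
    P=np.array([onz(t,p,z)[:2] for p in pts]);v=cv2.fitLine(P.astype(np.float32),cv2.DIST_HUBER,0,.01,.01).ravel();r=np.abs((P-v[2:])@[-v[1],v[0]]);return v,r.max()
pts=[]
for r in range(160,255,6):
    d=np.diff(G[r,352:376]);pts.append((352+np.argmax(d)+.5,r))
v,e=edge(pts);print('right edge',v,e,np.degrees(np.arctan2(v[1],v[0])))
pts=[]
for q in list(range(275,330,5)):
    d=np.diff(G[118:145,q]);pts.append((q,118+np.argmin(d)+.5))
v,e=edge(pts);print('back edge',v,e,np.degrees(np.arctan2(v[1],v[0])))
E
```

```text
[ 469.98496188 -228.60866752   84.        ] [ 401.43536749 -204.92291276   84.        ] 160.9385726005102
[[ 466.1 -224. ]
 [ 460.2 -222.9]
 [ 454.7 -220.8]
 [ 448.5 -220. ]
 [ 443.  -217.9]
 [ 437.4 -215.8]
 [ 431.3 -214.5]
 [ 425.8 -211.9]
 [ 419.8 -210.2]
 [ 413.7 -208.5]
 [ 407.6 -206.7]]
[ 9.5658165e-01 -2.9146448e-01  4.3651144e+02 -2.1553444e+02] -16.945652
right edge [ 9.9265754e-01 -1.2095887e-01  5.7260126e+02 -4.1991260e+02] 7.063416877760671 -6.9474444
back edge [ 1.2468924e-01  9.9219584e-01  7.4615045e+02 -2.8410101e+02] 2.0047724749538105 82.83719
```

```bash
python3 - <<'E'
from h import *
rows([(.4,412,-215,240,-22),(.4,423,-213,180,-17),(.4,425,-213,125,-17),(.4,425,-213,64,-17)])
E
```

```text
[0.4, 0.0078, -0.0101, 0.0583, -0.0, 0.0, -7.3]
[0.4, 0.0164, -0.0173, 0.1183, -0.0, 0.0, -12.3]
[0.4, 0.0182, -0.0182, 0.1733, -0.0, 0.0, -12.3]
[0.4, 0.0182, -0.0182, 0.2343, -0.0, 0.0, -12.3]
```

>>> servo_tool(increments=[[0.4,0.008,-0.01,0.05,0,0,-7],[0.4,0.016,-0.017,0.1,0,0,-12.4],[0.4,0.018,-0.018,0.145,0,0,-12.4],[0.4,0.018,-0.018,0.175,0,0,-12.4],[0.4,0.018,-0.018,0.205,0,0,-12.4],[0.4,0.018,-0.018,0.234,0,0,-12.4],[0.4,0.018,-0.018,0.234,0,0,-12.4]])

```text
clock: 13.7
position: [423.3, -212.9, 62.6]
ee_rot: [0.989, -0.147, -0.003, -0.0]
contact_force: [0.5, -0.7, -0.8]
gripper_width: 34.4
grasp_force: 0.0
```

```bash
python3 - <<'E'
from h import *
st=arm.read_state();print(st['position'],psi(st),st['contact_force'])
C=np.array([516.3,-243.7])
def P(h,g=.28,z=64,r=95): return (g,*(C+r*np.array([np.cos(np.radians(h)),np.sin(np.radians(h))])),z,h-180)
rows([P(163)]+[P(h) for h in range(158,92,-6)])
E
```

```text
[ 423.27867122 -212.90257559   62.63441674] -16.926451794012586 [ 0.45410298 -0.69629385 -0.75324179]
[0.28, 0.003, 0.0023, -0.0014, 0.0, 0.3, 0.1]
[0.28, 0.0033, -0.006, -0.0014, 0.1, 0.3, 5.1]
[0.28, 0.0047, -0.0159, -0.0014, 0.1, 0.3, 11.1]
[0.28, 0.0071, -0.0255, -0.0014, 0.1, 0.3, 17.1]
[0.28, 0.0106, -0.0348, -0.0014, 0.1, 0.3, 23.1]
[0.28, 0.0149, -0.0438, -0.0015, 0.1, 0.3, 29.1]
[0.28, 0.0202, -0.0522, -0.0015, 0.1, 0.3, 35.1]
[0.28, 0.0263, -0.06, -0.0015, 0.1, 0.3, 41.1]
[0.28, 0.0332, -0.0672, -0.0016, 0.2, 0.3, 47.1]
[0.28, 0.0409, -0.0736, -0.0016, 0.2, 0.3, 53.1]
[0.28, 0.0491, -0.0791, -0.0017, 0.2, 0.2, 59.1]
[0.28, 0.0579, -0.0838, -0.0017, 0.2, 0.2, 65.1]
```

>>> servo_tool(increments=[[0.28,0.001,0,-0.001,0,0,0],[0.28,0.003,-0.006,-0.001,0,0,5],[0.28,0.005,-0.016,-0.001,0,0,11],[0.28,0.007,-0.025,-0.001,0,0,17],[0.28,0.011,-0.035,-0.001,0,0,23],[0.28,0.015,-0.044,-0.001,0,0,29],[0.28,0.02,-0.052,-0.001,0,0,35],[0.28,0.026,-0.06,-0.001,0,0,41],[0.28,0.033,-0.067,-0.001,0,0,47],[0.28,0.041,-0.074,-0.001,0,0,53],[0.28,0.049,-0.079,-0.001,0,0,59],[0.28,0.058,-0.084,-0.001,0,0,65]])

```text
clock: 15.2
position: [505.1, -149.5, 66.9]
ee_rot: [0.754, -0.657, 0.001, -0.001]
contact_force: [-0.1, -0.4, -0.8]
gripper_width: 23.9
grasp_force: 0.4
```

```bash
python3 - <<'E'
from h import *
st=arm.read_state();print(st['position'],psi(st),st['contact_force'],st['wrist_torque'])
C=np.array([516.3,-243.7])
def P(h,g=.28,z=64,r=95): return (g,*(C+r*np.array([np.cos(np.radians(h)),np.sin(np.radians(h))])),z,h-180)
rows([P(h) for h in range(91,24,-6)])
E
```

```text
[ 505.14387762 -149.52400609   66.87989245] -82.10735877457674 [-0.06831808 -0.42697584 -0.81925895] [ 0.009485    0.26573902 -0.01258939]
[0.28, 0.0005, -0.0095, 0.0029, -0.1, -0.0, 6.9]
[0.28, 0.0022, -0.0193, 0.0029, -0.1, 0.0, 12.9]
[0.28, 0.0049, -0.0289, 0.0029, -0.1, 0.0, 18.9]
[0.28, 0.0086, -0.0381, 0.0029, -0.1, 0.0, 24.9]
[0.28, 0.0133, -0.0469, 0.003, -0.1, 0.0, 30.9]
[0.28, 0.0188, -0.0551, 0.003, -0.1, 0.0, 36.9]
[0.28, 0.0252, -0.0628, 0.003, -0.1, 0.0, 42.9]
[0.28, 0.0324, -0.0697, 0.003, -0.1, 0.0, 48.9]
[0.28, 0.0402, -0.0758, 0.003, -0.1, 0.0, 54.9]
[0.28, 0.0486, -0.0811, 0.003, -0.1, 0.0, 60.9]
[0.28, 0.0575, -0.0855, 0.003, -0.1, 0.0, 66.9]
[0.28, 0.0669, -0.0889, 0.003, -0.1, 0.0, 72.9]
```

```bash
python3 - <<'E'
from h import *
st=arm.read_state()
for cam in('side','top','wrist'):
    im=arm.get_image(cam)
    for d in arm.spot_point(cam,'milk_pan_tip')[:2]: print(cam,d['p'],onz(im,d['centre'],78,st).round(1))
E
```

```text
side 0.96 [ 497.5 -120.9   78. ]
side 0.33 [ 515.8 -424.1   78. ]
top 0.17 [ 511.8 -240.6   78. ]
wrist 0.62 [ 495.1 -109.9   78. ]
```

The handle is following, with its tip near (496,-115). Continuing, slightly lower.

>>> servo_tool(increments=[[0.28,0.001,-0.01,0.003,0,0,7],[0.28,0.002,-0.019,0.004,0,0,13],[0.28,0.005,-0.029,0.004,0,0,19],[0.28,0.009,-0.038,0.004,0,0,25],[0.28,0.013,-0.047,0.004,0,0,31],[0.28,0.019,-0.055,0.004,0,0,37],[0.28,0.025,-0.063,0.004,0,0,43],[0.28,0.032,-0.07,0.004,0,0,49],[0.28,0.04,-0.076,0.004,0,0,55],[0.28,0.049,-0.081,0.004,0,0,61],[0.28,0.058,-0.085,0.004,0,0,67],[0.28,0.067,-0.089,0.004,0,0,73]])

```text
clock: 17.0
position: [601.8, -203.6, 61.4]
ee_rot: [-0.216, 0.976, 0.0, -0.0]
contact_force: [-1.2, 1.3, -0.1]
gripper_width: 24.3
grasp_force: 0.7
```

```bash
python3 - <<'E'
from h import *
st=arm.read_state();print(st['position'],psi(st),st['contact_force'],st['wrist_torque'],st['joints'].round(2))
for cam in('side','wrist'):
    im=arm.get_image(cam)
    for d in arm.spot_point(cam,'milk_pan_tip')[:2]: print(cam,d['p'],onz(im,d['centre'],78,st).round(1))
C=np.array([516.3,-243.7])
def P(h,g=.28,z=64,r=95): return (g,*(C+r*np.array([np.cos(np.radians(h)),np.sin(np.radians(h))])),z,h-180)
rows([P(h) for h in (19,13,7,2,-3,-6,-8)])
E
```

```text
[ 601.75149121 -203.59644621   61.38354078] -155.0665927836019 [-1.23242466  1.27078559 -0.08330837] [ 0.2737885   0.29207388 -0.01095474] [-0.07  0.56 -0.17 -0.   -0.85 -1.06]
side 0.64 [ 634.7 -188.1   78. ]
[0.28, 0.0002, -0.0101, -0.0026, 0.0, 0.0, 6.2]
[0.28, 0.0017, -0.02, -0.0026, 0.0, 0.0, 12.2]
[0.28, 0.0043, -0.0296, -0.0026, 0.0, 0.0, 18.2]
[0.28, 0.0073, -0.0373, -0.0026, 0.0, 0.0, 23.2]
[0.28, 0.0109, -0.0448, -0.0026, 0.0, 0.0, 28.2]
[0.28, 0.0133, -0.0491, -0.0026, 0.0, 0.0, 31.2]
[0.28, 0.0151, -0.0519, -0.0026, 0.0, 0.0, 33.2]
```

>>> servo_tool(increments=[[0.28,0,-0.01,-0.002,0,0,6],[0.28,0.002,-0.02,-0.002,0,0,12],[0.28,0.004,-0.03,-0.002,0,0,18],[0.28,0.007,-0.037,-0.002,0,0,23],[0.28,0.011,-0.045,-0.002,0,0,28],[0.28,0.013,-0.049,-0.002,0,0,31],[0.28,0.014,-0.051,-0.002,0,0,32],[0.28,0.014,-0.051,-0.002,0,0,32]])

```text
clock: 18.2
position: [610.9, -255.4, 63.4]
ee_rot: [0.06, 0.998, 0.0, -0.0]
contact_force: [-0.6, 0.4, -0.2]
gripper_width: 24.1
grasp_force: 0.2
```

```bash
python3 - <<'E'
from h import *
st=arm.read_state();print(st['position'],psi(st),st['contact_force'],st['wrist_torque'],st['joints'].round(2))
s=arm.get_image('side');w=arm.get_image('wrist')
a=cv2.resize(w['color'][...,::-1],None,fx=.75,fy=.75);b=cv2.resize(s['color'][130:280,240:460,::-1],(440,300));
o=np.zeros((600,800,3),np.uint8);o[:300,:480]=a;o[300:,:440]=b;cv2.imwrite('pics/v4.png',o)
for cam,im in(('side',s),('wrist',w)):
    for n,z in(('milk_pan_tip',78),('milk_pan',30)):
        for d in arm.spot_point(cam,n)[:2]: print(cam,n,d['centre'],d['p'],onz(im,d['centre'],z,st).round(1))
E
```

```text
[ 610.94613453 -255.37319447   63.38443422] 173.16388395253765 [-0.59578755  0.43498978 -0.24921549] [0.13075262 0.04319352 0.01882374] [-0.15  0.59 -0.09 -0.   -0.88 -1.54]
side milk_pan [297.1, 209.7] 0.97 [ 524.8 -244.5   30. ]
wrist milk_pan_tip [341.2, 364.5] 0.57 [ 652.1 -250.6   78. ]
wrist milk_pan [321.4, 52.5] 0.91 [ 519.7 -243.6   30. ]
```

View pics/v4.png

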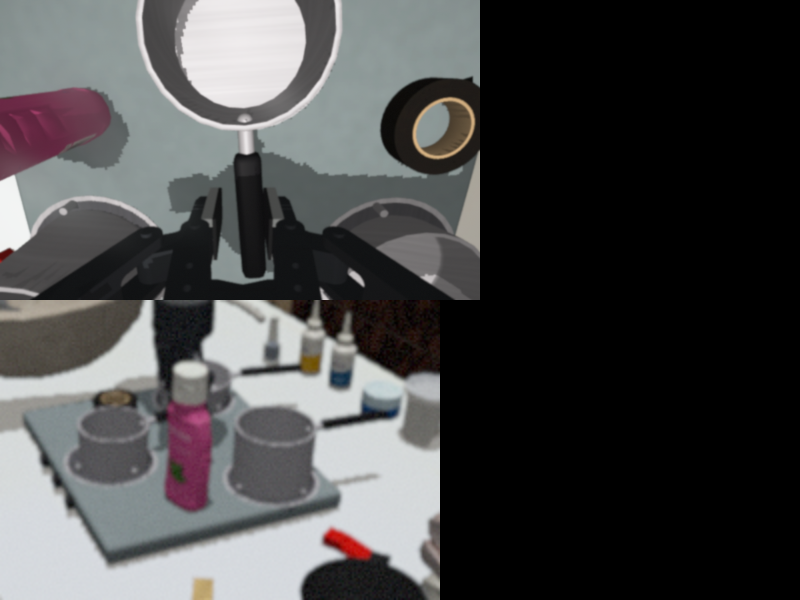

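The wrist view shows the handle between the fingers, from raw (329,205) to (339,365), a few degrees short of the tool's axis. I'll measure how far to go.

```bash
cat > hm.py <<'E'
from h import *
st=arm.read_state();w=arm.get_image('wrist')
c=w['color'].astype(int).max(2);P=[]
for y in range(212,262,5):   # rows of grip above the finger occlusion
    r=c[y]; x0=330
    xs=np.arange(300,362)[r[300:362]<48]
    xs=[g for g in np.split(xs,np.where(np.diff(xs)>1)[0]+1) if len(g)>15]
    if xs:
        g=min(xs,key=lambda g:abs(g.mean()-332)); P.append(onz(w,(g.mean(),y),84,st)[:2]); print(y,g[0],g[-1],P[-1].round(1))
P=np.array(P);v=cv2.fitLine(P.astype(np.float32),cv2.DIST_HUBER,0,.01,.01).ravel()
C=np.array([516.3,-243.7]);print('heading line',np.degrees(np.arctan(v[1]/v[0])),'from plate centre',[np.degrees(np.arctan2(*(p-C)[::-1])).round(1) for p in P[::3]],'y at C', v[3]+(C[0]-v[2])*v[1]/v[0])
E
python3 hm.py
```

```text
212 313 347 [ 579.4 -247.4]
217 326 347 [ 581.5 -245.3]
222 329 347 [ 583.5 -244.9]
227 329 348 [ 585.5 -245. ]
232 330 348 [ 587.5 -245. ]
237 313 348 [ 589.1 -248.3]
242 314 348 [ 591.1 -248.4]
247 314 349 [ 593.1 -248.4]
252 315 355 [ 595.3 -247.3]
257 315 356 [ 597.4 -247.4]
heading line -9.252617 from plate centre [np.float64(-3.4), np.float64(-1.0), np.float64(-3.6), np.float64(-2.6)] y at C -234.91533552755496
```

>>> servo_tool(increments=[[0.28,0,-0.003,0,0,0,1.5],[0.28,0,-0.005,0,0,0,3],[0.28,0,-0.005,0,0,0,3]])

```text
clock: 18.92
position: [610.8, -260.9, 63.3]
ee_rot: [0.087, 0.996, -0.0, 0.0]
contact_force: [-0.1, -0.0, 0.2]
gripper_width: 23.8
grasp_force: 0.2
```

```bash
sed -i 's/<48/<42/' hm.py; python3 hm.py; python3 -c "
from h import *
print(arm.read_state()['position'],arm.read_state()['contact_force'])"
```

```text
212 314 347 [ 579.4 -251. ]
237 314 349 [ 589.1 -252.3]
242 315 349 [ 591.1 -252.4]
247 315 349 [ 593.1 -252.7]
252 315 354 [ 595.3 -252.1]
257 316 355 [ 597.4 -252.1]
heading line -4.0502796 from plate centre [np.float64(-6.6), np.float64(-6.7)] y at C -246.8244970437375
[ 610.7247236  -260.8657991    63.35243213] [ 1.00011939 -0.26831947 -0.34529115]
```

>>> servo_tool(increments=[[0.4,0,0,0,0,0,0],[0.4,0,0,0,0,0,0],[0.4,0,0,-0.02,0,0,0],[0.4,0,0,-0.06,0,0,0],[0.4,0,0,-0.11,0,0,0],[0.4,0,0,-0.16,0,0,0],[0.4,0,0,-0.22,0,0,0],[0.4,-0.02,0,-0.25,0,0,0],[0.4,-0.05,0,-0.26,0,0,0],[0.4,-0.05,0,-0.26,0,0,0]])

```text
clock: 20.23
position: [661.1, -269.2, 322.9]
ee_rot: [0.086, 0.996, 0.0, 0.0]
contact_force: [-0.3, 0.3, -1.0]
gripper_width: 34.2
grasp_force: 0.0
```

```bash
python3 see.py v5
```

```text
[ 661.11360685 -269.21427637  322.88995422] 170.09182469378217 [-0.16  0.51  0.43 -0.   -1.49 -1.58]
warmer wrist [222.9  78.1] 0.65 [ 548.2 -374.2]
warmer top [291.2 192.2] 0.56 [ 608.5 -257.6]
front_plate top [287.5 224.1] 0.76 [ 526.2 -248.5]
milk_pan wrist [322.4  29.4] 0.82 [ 519.8 -243.7]
milk_pan wrist [239.9 176.3] 0.52 [ 667.9 -374.5]
milk_pan top [287.5 227.7] 0.84 [ 517.9 -248.3]
milk_pan_tip wrist [329.  150.8] 0.67 [ 648.3 -258.8]
milk_pan_tip top [289.8 166.4] 0.64 [ 647.6 -259.9]
tape_roll wrist [434.1  71. ] 0.65 [ 585.1 -124. ]
tape_roll top [234.7 199.9] 0.79 [ 587.8 -129. ]
shampoo wrist [223.9  77.6] 0.67 [ 550.5 -365.2]
shampoo wrist [425.7 170.9] 0.51 [ 701.  -144.6]
shampoo top [342.2 212.6] 0.62 [ 547.7 -373.9]
saucepan wrist [239.6 175.9] 0.76 [ 667.4 -374.8]
saucepan top [343.8 163.2] 0.85 [ 665.3 -383.7]
saucepan top [405.9 244.3] 0.49 [ 468.9 -513. ]
skillet wrist [423.6 170.3] 0.61 [ 699.8 -147.1]
skillet top [243.5 153.1] 0.56 [ 700.  -150.1]
wedge top [414.  148.8] 0.66 [ 704.  -556.2]
wedge top [380.9 227.4] 0.62 [ 515.3 -463.4]
wedge side [342.7 270.5] 0.62 [ 516.5 -469.5]
wedge_grip top [405.7 240.2] 0.83 [ 482.9 -518.5]
wedge_grip top [244.  153.6] 0.6 [ 709.2 -147. ]
wedge_grip side [343.2 287.4] 0.7 [ 487.8 -515.9]
wedge_grip side [406.6 248.3] 0.47 [ 689.2 -474.9]
```

View pics/v5w.png

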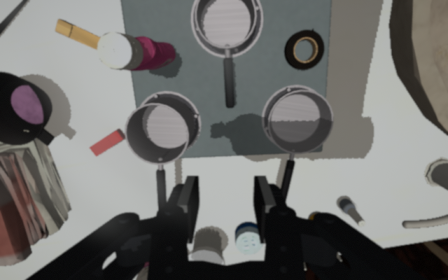

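View pics/v5.png

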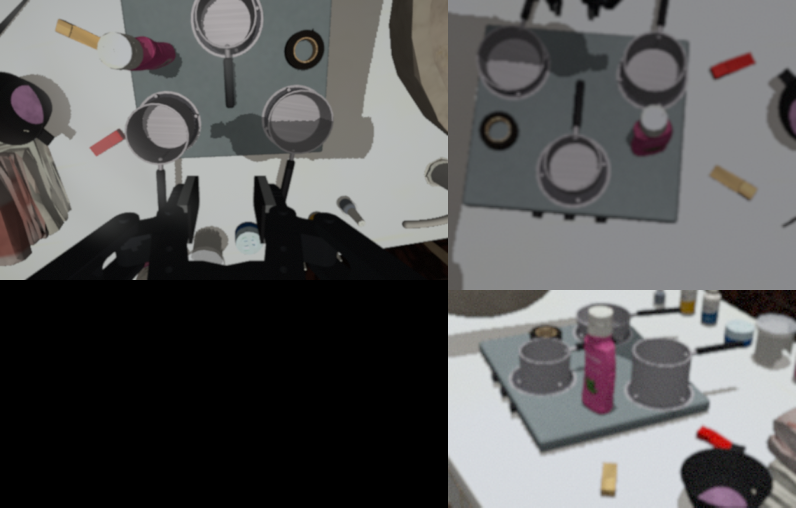

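The handle points straight back, midway between the rear pans: its heading is about -6.8° and the warmer's is -7.0°. The pan sits level, the wedge is flat on the counter, and the rear pans, bottle and tape look where they were.

```bash
python3 -c "
from bench import arm
print(arm.job_done())"
```

```text
the job is handed in; nothing more can be done
None
```

The job is handed in: the wedge was drawn out and laid flat on the counter, the pan sits level on its plate with its handle pointing straight back (within about 1° by the camera), and the rear pans, bottle and tape roll look undisturbed in the final pictures; the robot's clock read about 20 s, and no verdict was returned.

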